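Pair the measuring cup with its cleaner bottle and open the safety cap

ROBOT

A 6-joint arm with a two-finger parallel gripper is mounted at the origin on a cart in front of the work surface, level with it; the furniture and walls round the work are solid. World frame = base frame: x ahead of the robot, y to its left, z up, the work surface at z = 0. Lengths are in m, angles in degrees, forces in N, time in s.
With the tool pointing down it reaches from about 0.35 to 0.875 m from the base axis. Payload 4.2 kg.
Tool frame: the origin (TCP) lies at the very end of the fingers, on their centre line; the grasp point (between the pads) lies 19 mm behind it (tcp_to_grasp is the z of the grasp point in the tool frame, in m); z points along the fingers, y is the direction in which the jaws open and shut (so a half turn about z gives the same grasp; the last joint's range is limited). The gripper opens to 87 mm and grips with 3 to 60 N. Pads are 19 mm wide; open, the fingers measure 117 mm over their backs; the gripper's body (75 mm by 190 mm) begins 51 mm behind the grasp point.
Start: joints at [-50.214, 22.042, 0.453, 0, -68.411, -14.817], TCP at [0.264, -0.567, 0.223] pointing down, gripper open.
Joint ranges: [-179.83, 179.83], [-69.29, 118.12], [-61.27, 80.66], [-181.25, 117.63], [-171.15, -9.14], [-177.46, 177.46]. Speed limits (degrees/s): [159.86, 159.86, 180, 180, 180, 180].

INTERFACE

Orientations are given as a 3x3 rotation matrix whose columns are the frame's x, y, z axes.
In Python, from station import sense, capture, camera_params, finish_job, tcp_to_grasp gives the robot as it stands.
- The arm moves only by the shell command python3 -m inch 'ROWS'. ROWS is JSON, a list of rows, each an object of numbers: "jaw": the closure in counts, from 0 (fully open) to 255 (shut); "x", "y", "z": the shift along the world's x, y, z normalised to -1 to 1, where 1 is 0.06 m; "ax", "ay", "az": the turn, a rotation vector about the world's x, y, z normalised to -1 to 1, where 1 is 10 degrees. A call has 1 to 12 rows; each row shifts and turns the pose as measured when the row begins; what a row does not reach is not made up. A row lasts 1/8 s, in which the tool goes at most 62.5 mm and 10.7 degrees, less where a joint would pass 70% of its speed; a pose out of reach is approached as far as the arm can. A call with a number of a shift or a turn outside -1 to 1 is refused whole. A call with a gripper value outside its range is refused whole. The fingers move at their own pace and stop on an object; the grip force is fixed at half the most. Time passes only in rows, so rows that do not move let the fingers close. It gives the time, the measured TCP pose, the force and the opening at its end, in the units of the state.
- sense(): the state, without advancing time (a new reading comes with each control period).
- capture(name): name is "side" or "top"; returns the picture (420x560x3 uint8, red, green, blue); there is no depth.
- camera_params(name): a dict with "vfov" (degrees; the focal length in pixels is half the picture's height over the tangent of half this angle, whatever the lens; pixels are square), "cx", "cy" (the principal point, pixels), "D" ([k1, k2, p1, p2, k3] as OpenCV has them; the pictures are not rectified), "R" (3x3) and "t" (3): a world point X has camera coordinates R X + t. Camera axes: x right, y down, z forward; pixel columns grow to the right and rows downward; lengths in m; the calibration is good to about 2 mm. A picture is of the moment at which its call begins. camera_params takes no time and is no camera call.
- finish_job(): hands the job in, once; it reports no verdict.
The state is a dict: "time_s": time; "joints": joint angles; "joint_velocities": joint speeds; "effort": joint torques, N m; "tcp_pos": TCP position; "ee_rot": TCP orientation; "wrist_force": force on the tool from outside, world axes, zero at the start; "moment": the same for the moment, N m; "gripper_width": opening from 0.0 (shut) to 1.0 (fully open).
Only numpy, scipy, OpenCV 4.12 (cv2) and the standard library are available. Lean on these libraries where they do the work, as an engineer would, in place of code of your own. Each camera call takes 0.05 s, during which the arm holds its last target.

TASK

Get the blue machine cleaner ready for dosing: first stand the blue measuring cup in the round recess of the tray that holds the blue bottle. Then press the blue safety cap down, turn it counter-clockwise (seen from above) until it is free, lift it off and finish still holding it upright in the air, about 8 cm straight above the bottle. Leave the orange cup, the orange bottle and everything else as they are.

Things in the scene. Friction and masses are not known exactly. Their poses are not given: they have to be found in the camera images.
- blue_station: Fixed grey tray 195 (x) x 86 x 12 mm with a white bottle with blue band clamped on it. Origin: centre of the tray's underside; +x runs from the cup recess to the bottle, z up. Bottle axis at x = +52 mm; body 66 mm across, in a clamp ring 80 mm across up to z = 26 mm; its shoulder slopes in from z = 59 to 75 mm, the cap is above. Cup recess 56 mm across, 5 mm deep, with blue floor, at x = -58 mm.
- blue_spot (a point): Centre of the floor of the blue tray's cup recess, 7 mm above the counter; the recess rim is 12 mm above the counter.
- blue_seat (a point): Fixed point on the blue bottle's axis where the underside of the locked cap sits, 84 mm above the counter. To open: push the cap down 5 mm or more (6 to 7 is best; it bottoms at 8.5) and keep it down while turning it counter-clockwise seen from above; after 60 degrees it can be lifted straight off (70 to 85 is best; a stop comes at about 120).
- blue_cap: The blue ribbed push-and-turn cap, 45 mm across, 32 mm tall, 30 g, loose part locked on the blue bottle. Origin: centre of its underside, z up. Locked, its underside is 84 mm and its top 116 mm above the counter, and the white pointer on its top (toward the cap's -x) points at the cup recess. A spring pushes it up (5 N locked, 9 N when 6 mm down). Unpressed it neither turns nor lifts. Grip it firmly, 30 to 40 N.
- blue_cup: The blue open plastic measuring cup, 44 mm across, 70 mm tall, wall 2.5 mm, about 40 g, standing loose and upright on the counter. Origin: centre of its underside, z up; it is round.
- orange_station: Fixed grey tray 195 (x) x 86 x 12 mm with a white bottle with orange band clamped on it; not to be used. Origin: centre of the tray's underside; +x runs from the cup recess to the bottle, z up. Bottle axis at x = +52 mm; body 66 mm across, in a clamp ring 80 mm across up to z = 26 mm; its shoulder slopes in from z = 59 to 75 mm, the cap is above. Cup recess 56 mm across, 5 mm deep, with orange floor, at x = -58 mm.
- orange_cap: The orange ribbed push-and-turn cap, 45 mm across, 32 mm tall, 30 g, loose part locked on the orange bottle; not to be used. Origin: centre of its underside, z up. Locked, its underside is 84 mm and its top 116 mm above the counter, and the white pointer on its top (toward the cap's -x) points at the cup recess. 
- orange_seat (a point): The same point on the orange bottle, where its locked cap sits.
- orange_cup: The orange open plastic measuring cup, 44 mm across, 70 mm tall, wall 2.5 mm, about 40 g, standing loose and upright on the counter. Origin: centre of its underside, z up; it is round. Not to be used.
- water_glass: Bystander: empty clear glass tumbler 81 mm across, 92 mm tall; origin at the centre of its underside.
- salt_shaker: Bystander: salt shaker 44 mm across, 90 mm tall; origin at the centre of its underside.
- toothpick_pot: Bystander: pot of toothpicks 43 mm across, 70 mm tall; origin at the centre of its underside.
- lemon: Bystander: yellow lemon about 78 x 55 x 56 mm; origin at its underside.

How it is judged:
By the outcome, as a careful person would: the job done as asked, in the order asked, and still so for the second after the job is handed in, while the arm keeps its last pose, push and grip.
It also fails if it takes over 51 s, if anything falls off the work surface, if the arm or the gripper's body presses on something with over 40 N, if the wrist force passes 120 N, or if a joint passes its speed limit or range.

## Working session

There is one attempt and no reset: what is moved stays moved. The work goes in short steps, Python scripts to look and compute and a shell command to move; the robot and the scene stay as the last step left them, time stands still between calls to the robot, and variables do not carry over. Pictures are saved under pics/ and viewed, and the job is handed in when it is done.

```bash
ls; mkdir -p pics; python3 - <<'E'
from station import *
import cv2
for n in("side","top"):
    im=capture(n); cv2.imwrite(f"pics/{n}0.png",im[:,:,::-1]); print(n,camera_params(n))
s=sense();print(s);print(tcp_to_grasp)
E
```

```text
pics
side {'vfov': 57.68373117600324, 'cx': 279.65622143958353, 'cy': 212.17175019515923, 'D': array([0.00952856, 0.        , 0.        , 0.        , 0.        ]), 'R': array([[-0.9703112 , -0.24115749, -0.01841846],
       [-0.0792817 ,  0.38909032, -0.91778164],
       [ 0.22849636, -0.88907356, -0.39665807]]), 't': array([0.56479228, 0.05501235, 0.96751781])}
top {'vfov': 46.080184231259835, 'cx': 279.1893216336164, 'cy': 204.16780339470756, 'D': array([-0.10862281,  0.        ,  0.        ,  0.        ,  0.        ]), 'R': array([[-0.01275386, -0.99989484, -0.00690332],
       [-0.99397729,  0.01342927, -0.10876027],
       [ 0.10884154,  0.00547463, -0.99404404]]), 't': array([0.15392866, 0.55611127, 1.2987254 ])}
{'time_s': 0.1, 'joints': array([-5.02156658e+01,  2.20858800e+01,  3.89070752e-01, -2.32043246e-02,
       -6.84107933e+01, -1.48180476e+01]), 'joint_velocities': array([-0.02856307, -0.17327825,  0.2542645 ,  0.12959696,  0.02416833,
        0.03866996]), 'effort': array([-2.71671581e-05, -3.91690922e+01,  1.87935090e+01,  4.23192233e+00,
        1.34697289e-02, -8.22777724e-05]), 'tcp_pos': array([ 0.26360758, -0.56611391,  0.22158946]), 'ee_rot': array([[-9.06619286e-01, -4.21948619e-01, -9.12339416e-04],
       [-4.21949590e-01,  9.06617729e-01,  1.68413131e-03],
       [ 1.16526207e-04,  1.91182717e-03, -9.99998166e-01]]), 'wrist_force': array([0.47101395, 0.25044748, 0.51743686]), 'moment': array([ 0.02814312, -0.01491567, -0.01002458]), 'gripper_width': 1.0034565970298963}
-0.0187
```

View pics/side0.png

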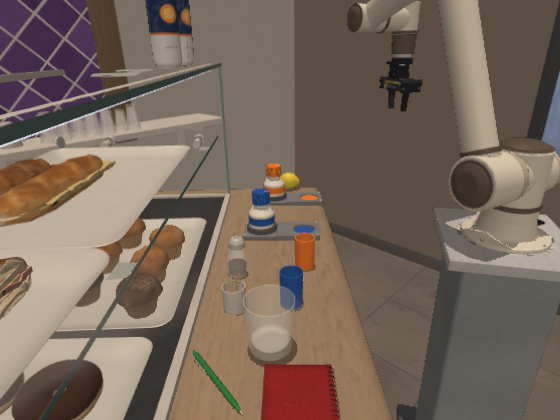

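View pics/top0.png

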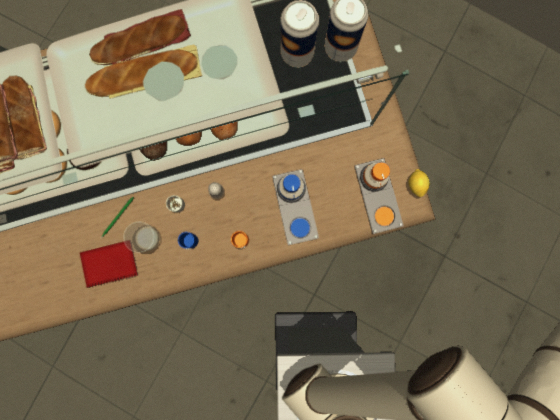

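The side view shows the blue cap at (261,197), the blue recess at (304,230) and the blue cup at (291,287). The orange cup is at (305,252). In the top view the blue cap is at (291,184), the recess at (300,228), the blue cup at (188,240), the orange cup at (240,240) and the glass at (146,238). A display case stands behind.

```bash
cat > h.py <<'E'
from station import *
import numpy as np, cv2
def K(n):
    p=camera_params(n);f=210/np.tan(np.radians(p['vfov']/2))
    return np.array([[f,0,p['cx']],[0,f,p['cy']],[0,0,1.]]),p
def ray(n,uv):
    k,p=K(n);q=cv2.undistortPoints(np.array([[uv]],float),k,p['D'])[0,0]
    return -p['R'].T@p['t'], p['R'].T@np.array([q[0],q[1],1])
def onz(n,uv,z):
    c,d=ray(n,uv);return c+d*(z-c[2])/d[2]
def proj(n,X):
    k,p=K(n);return cv2.projectPoints(np.atleast_2d(X).astype(float),cv2.Rodrigues(p['R'])[0],p['t'],k,p['D'])[0][:,0]
def tri(u1,u2):
    c1,d1=ray("side",u1);c2,d2=ray("top",u2)
    A=np.stack([d1,-d2],1);s=np.linalg.lstsq(A,c2-c1,rcond=None)[0]
    a=c1+s[0]*d1;b=c2+s[1]*d2;return (a+b)/2,np.linalg.norm(a-b)
def blobs(im,col,box=None):
    h=cv2.cvtColor(im,cv2.COLOR_RGB2HSV)
    m=cv2.inRange(h,(100,120,40),(125,255,255)) if col=="blue" else cv2.inRange(h,(5,190,120),(16,255,255))
    n,l,s,c=cv2.connectedComponentsWithStats(m)
    return m,[(tuple(np.round(c[i],1)),s[i].tolist()) for i in range(1,n) if s[i][4]>25]
E
python3 - <<'E'
from h import *
for n in("side","top"):
    im=cv2.imread(f"pics/{n}0.png")[:,:,::-1].copy()
    for c in("blue","orange"):
        for b in blobs(im,c)[1]:print(n,c,b)
    cv2.imwrite(f"pics/{n}z.png",cv2.resize(im[150:330,200:360] if n=="side" else im[140:290,120:320],None,fx=4 if n=="top" else 3,fy=4 if n=="top" else 3,interpolation=cv2.INTER_CUBIC)[:,:,::-1])
E
```

```text
side blue ((np.float64(153.0), np.float64(7.0)), [147, 0, 16, 17, 151])
side blue ((np.float64(172.8), np.float64(2.3)), [168, 0, 10, 8, 41])
side blue ((np.float64(178.4), np.float64(12.5)), [176, 8, 6, 11, 28])
side blue ((np.float64(167.2), np.float64(25.9)), [157, 17, 22, 15, 172])
side blue ((np.float64(184.4), np.float64(28.6)), [180, 24, 11, 9, 66])
side blue ((np.float64(260.3), np.float64(196.7)), [252, 189, 18, 16, 242])
side blue ((np.float64(261.4), np.float64(221.5)), [249, 216, 25, 10, 142])
side blue ((np.float64(303.6), np.float64(228.8)), [294, 226, 20, 7, 100])
side blue ((np.float64(292.3), np.float64(279.9)), [280, 266, 23, 37, 569])
side orange ((np.float64(164.9), np.float64(13.4)), [161, 5, 13, 17, 54])
side orange ((np.float64(273.3), np.float64(169.9)), [267, 164, 14, 13, 157])
side orange ((np.float64(276.3), np.float64(190.3)), [269, 187, 16, 7, 68])
side orange ((np.float64(308.6), np.float64(196.8)), [301, 195, 16, 4, 47])
side orange ((np.float64(304.7), np.float64(250.7)), [295, 234, 20, 36, 613])
top blue ((np.float64(291.2), np.float64(182.6)), [283, 175, 17, 17, 212])
top blue ((np.float64(299.7), np.float64(227.4)), [291, 219, 18, 18, 265])
top blue ((np.float64(187.5), np.float64(240.0)), [179, 233, 19, 15, 237])
top orange ((np.float64(140.5), np.float64(67.1)), [124, 53, 42, 29, 320])
top orange ((np.float64(185.1), np.float64(69.1)), [182, 66, 8, 7, 32])
top orange ((np.float64(111.0), np.float64(86.6)), [102, 79, 19, 13, 112])
top orange ((np.float64(380.4), np.float64(170.5)), [372, 164, 17, 16, 174])
top orange ((np.float64(239.3), np.float64(238.0)), [232, 232, 17, 15, 94])
```

View pics/topz.png

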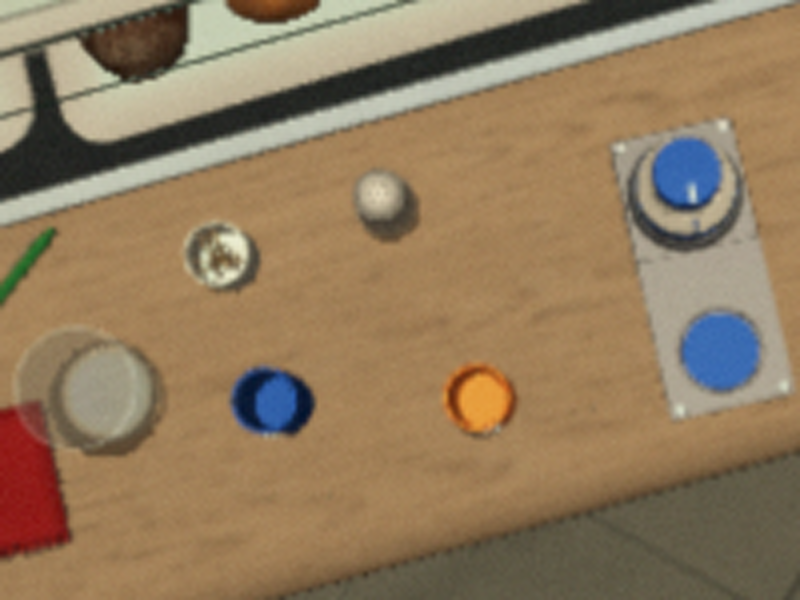

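View pics/sidez.png

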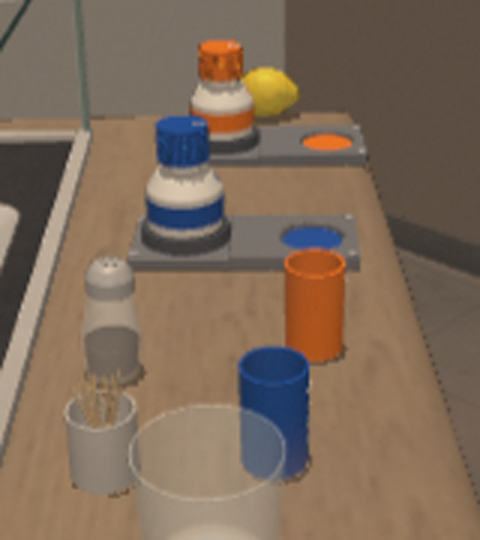

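```bash
python3 - <<'E'
from h import *
np.set_printoptions(precision=4,suppress=True)
z=lambda u,v:((u+.5)/4-.5+120,(v+.5)/4-.5+140)
P=[onz("top",z(*q),.012) for q in[(619,148),(724,125),(679,411),(783,386)]]
c=np.mean(P,0);ax=(P[0]+P[1]-P[2]-P[3]);ax/=np.linalg.norm(ax)
print("screws",P,"centre",c,"ax",ax,np.degrees(np.arctan2(ax[1],ax[0])),"L",np.linalg.norm(P[0]-P[2]),"W",np.linalg.norm(P[0]-P[1]))
print("spot,bottle from tray",c-.058*ax,c+.052*ax)
r=onz("top",(299.7,227.4),.007);print("spot top",r,"side",onz("side",(303.6,228.8),.007))
print("tri recess",tri((303.6,228.8),(299.7,227.4)))
print("cap top",onz("top",z(687,172),.116),"side cap mid",onz("side",(260.5,197),.1), "blob",onz("top",(291.2,182.6),.112))
d=onz("top",(291.2,182.6),.112)-r;print("dist",np.linalg.norm(d[:2]),np.degrees(np.arctan2(d[1],d[0])))
print("cup floor",onz("top",z(275,401),.003))
for zz in(.035,):print("cup mid",onz("top",(187.5,240),zz),onz("side",(291,286.5),zz))
print("ocup",onz("top",z(480,400),.035))
print("glass base",onz("top",z(108,392),.003),"salt",onz("top",z(382,197),.085),"pick",onz("top",z(220,255),.07))
# case edge
print("case edge",[onz("top",z(*q),0) for q in[(0,225),(400,120),(780,3)]])
print("glass top rail top view at z=.3/.4/.5",[onz("top",(380,72),h) for h in(.2,.3,.4)])
print("corner tri", tri((222,66),(383,72)), tri((227,188),(370,125)))
print("front edge",[onz("top",z(*q),0) for q in[(300,592),(790,455)]])
E
```

```text
screws [array([0.6365, 0.159 , 0.012 ]), array([0.6515, 0.0865, 0.012 ]), array([0.4556, 0.1204, 0.012 ]), array([0.4716, 0.0496, 0.012 ])] centre [0.5538 0.1039 0.012 ] ax [0.9788 0.2046 0.    ] 11.807955023229091 L 0.18491540403658072 W 0.07398294694139984
spot,bottle from tray [0.497 0.092 0.012] [0.6047 0.1145 0.012 ]
spot top [0.4962 0.0916 0.007 ] side [0.4954 0.0881 0.007 ]
tri recess (array([0.4954, 0.0916, 0.0087]), np.float64(0.0013696359650460692))
cap top [0.6032 0.1146 0.116 ] side cap mid [0.6003 0.1187 0.1   ] blob [0.6039 0.115  0.112 ]
dist 0.11019301159843682 12.23163439408911
cup floor [0.466  0.3971 0.003 ]
cup mid [0.4644 0.3934 0.035 ] [0.4623 0.3915 0.035 ]
ocup [0.4639 0.2534 0.035 ]
glass base [0.4733 0.5135 0.003 ] salt [0.5944 0.3123 0.085 ] pick [0.5596 0.4214 0.07  ]
case edge [array([0.5909, 0.5932, 0.    ]), array([0.6605, 0.3114, 0.    ]), array([0.7398, 0.0453, 0.    ])]
glass top rail top view at z=.3/.4/.5 [array([ 0.8616, -0.1052,  0.2   ]), array([ 0.8227, -0.0839,  0.3   ]), array([ 0.7838, -0.0627,  0.4   ])]
corner tri (array([ 0.769 , -0.072 ,  0.4035]), np.float64(0.026875722034973796)) (array([ 0.7778, -0.105 ,  0.0323]), np.float64(0.008149354936697085))
front edge [array([0.3357, 0.3802, 0.    ]), array([0.425, 0.045, 0.   ])]
```

```bash
python3 -m inch '[{"jaw":0,"x":0.4,"y":0.9},{"jaw":0,"x":0.4,"y":0.9},{"jaw":0,"x":0.4,"y":0.9},{"jaw":0,"x":0.4,"y":0.9},{"jaw":0,"x":0.4,"y":0.9},{"jaw":0,"x":0.3,"y":0.9},{"jaw":0,"x":0.3,"y":0.9},{"jaw":0,"x":0.2,"y":0.9},{"jaw":0,"x":0.2,"y":0.9,"az":0.5},{"jaw":0,"x":0.2,"y":0.9,"az":0.5},{"jaw":0,"y":0.9,"az":0.5},{"jaw":0,"y":0.9,"az":0.5}]'
python3 - <<'E'
from h import *
im=cv2.imread("pics/top0.png")[:,:,::-1].copy()
for X in([.4655,.396,.07],[.466,.397,.003],[.4965,.0917,.012],[.604,.1148,.116]):print(X,proj("top",X),proj("side",X))
E
```

```text
[0.4655, 0.396, 0.07] [[183.93887379 239.10114535]] [[288.62764356 271.49216417]]
[0.466, 0.397, 0.003] [[188.41657759 239.86646513]] [[288.57777681 302.15997032]]
[0.4965, 0.0917, 0.012] [[299.73000163 227.17554597]] [[302.9269588  227.62811491]]
[0.604, 0.1148, 0.116] [[291.28994355 182.31574021]] [[259.30437574 190.39727226]]$[0]: bad value
```

```bash
python3 -m inch '[{"jaw":0,"x":0.4,"y":0.9,"z":0,"ax":0,"ay":0,"az":0},{"jaw":0,"x":0.4,"y":0.9,"z":0,"ax":0,"ay":0,"az":0}]'
python3 - <<'E'
from h import *
im=cv2.imread("pics/top0.png")
c=cv2.resize(im[220:260,160:215],None,fx=14,fy=14,interpolation=cv2.INTER_CUBIC)
cv2.imwrite("pics/cupz.png",c)
E
```

```text
time_s: 0.35
tcp_pos: [0.3108, -0.4581, 0.219]
ee_rot: [[-0.909, -0.416, -0.003], [-0.416, 0.909, 0.004], [0.001, 0.005, -1.0]]
wrist_force: [-0.2, 0.4, -0.2]
gripper_width: 1.0
```

View pics/cupz.png

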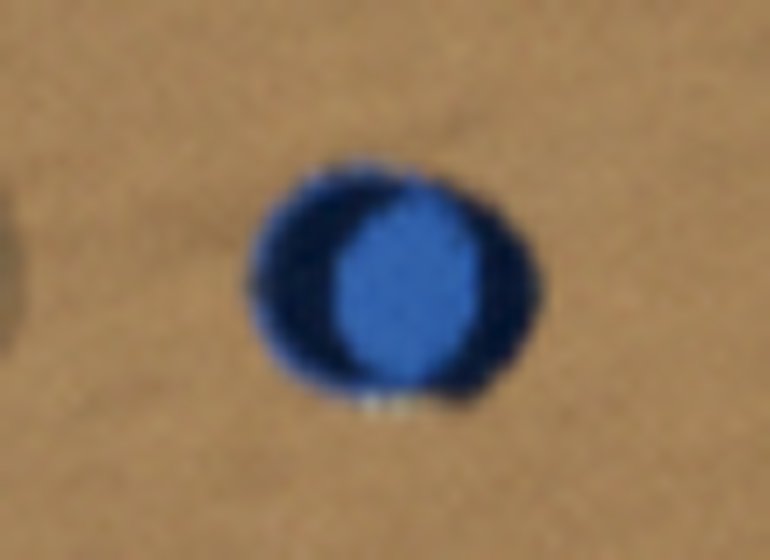

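The rim spans about x 250–480 in the zoom, giving a centre near (185.6,239.5). The far wall hides part of the floor disc, so I'll re-measure from the rim.

```bash
python3 - <<'E'
from h import *
np.set_printoptions(precision=4,suppress=True)
z=lambda u,v:((u+.5)/14-.5+160,(v+.5)/14-.5+220)
print("rim c",onz("top",z(365,281),.07)," left",onz("top",z(250,285),.07)," right base",onz("top",z(542,290),0.0))
print("rim top/bot",onz("top",z(365,160),.07),onz("top",z(380,402),.07))
print("side rim", onz("side",(291,272),.07))
E
python3 -m inch '[{"jaw":0,"x":0.4,"y":0.9,"z":0,"ax":0,"ay":0,"az":0},{"jaw":0,"x":0.4,"y":0.9,"z":0,"ax":0,"ay":0,"az":0},{"jaw":0,"x":0.4,"y":0.9,"z":0,"ax":0,"ay":0,"az":0},{"jaw":0,"x":0.3,"y":0.9,"z":0,"ax":0,"ay":0,"az":0},{"jaw":0,"x":0.3,"y":0.9,"z":0,"ax":0,"ay":0,"az":0},{"jaw":0,"x":0.2,"y":0.9,"z":0,"ax":0,"ay":0,"az":0},{"jaw":0,"x":0.2,"y":0.9,"z":0,"ax":0,"ay":0,"az":0},{"jaw":0,"x":0.1,"y":0.9,"z":0,"ax":0,"ay":0,"az":0.5},{"jaw":0,"x":0,"y":0.9,"z":0,"ax":0,"ay":0,"az":0.5},{"jaw":0,"x":0,"y":0.9,"z":0,"ax":0,"ay":0,"az":0.5},{"jaw":0,"x":0,"y":0.9,"z":0,"ax":0,"ay":0,"az":0.5},{"jaw":0,"x":0,"y":0.9,"z":0,"ax":0,"ay":0,"az":0.5}]'
```

```text
rim c [0.4641 0.3916 0.07  ]  left [0.4636 0.4132 0.07  ]  right base [0.4648 0.3703 0.    ]
rim top/bot [0.4867 0.3917 0.07  ] [0.4416 0.3887 0.07  ]
side rim [0.4609 0.3967 0.07  ]
time_s: 1.85
tcp_pos: [0.4486, 0.2121, 0.2161]
ee_rot: [[-0.638, -0.77, -0.008], [-0.77, 0.638, 0.002], [0.003, 0.007, -1.0]]
wrist_force: [-0.0, -0.8, -0.3]
gripper_width: 1.002
```

```bash
python3 -m inch '[{"jaw":0,"x":0.1,"y":0.9,"z":0,"ax":0,"ay":0,"az":0},{"jaw":0,"x":0.1,"y":0.9,"z":-0.2,"ax":0,"ay":0,"az":0},{"jaw":0,"x":0.1,"y":0.9,"z":-0.2,"ax":0,"ay":0,"az":0},{"jaw":0,"x":0,"y":0.3,"z":-0.5,"ax":0,"ay":0,"az":0},{"jaw":0,"x":0,"y":0,"z":-0.3,"ax":0,"ay":0,"az":0},{"jaw":0,"x":0,"y":0,"z":0,"ax":0,"ay":0,"az":0}]'
```

```text
time_s: 2.6
tcp_pos: [0.4643, 0.4018, 0.1388]
ee_rot: [[-0.633, -0.774, -0.01], [-0.774, 0.633, -0.001], [0.007, 0.008, -1.0]]
wrist_force: [-0.8, -0.7, 0.7]
gripper_width: 1.001
```

```bash
python3 -m inch '[{"jaw":0,"x":0,"y":-0.17,"z":-0.3,"ax":0,"ay":-0.06,"az":0},{"jaw":0,"x":0,"y":0,"z":-0.5,"ax":0,"ay":0,"az":0},{"jaw":0,"x":0,"y":0,"z":-0.5,"ax":0,"ay":0,"az":0},{"jaw":0,"x":0,"y":0,"z":-0.3,"ax":0,"ay":0,"az":0},{"jaw":0,"x":0,"y":0,"z":0,"ax":0,"ay":0,"az":0}]'; python3 - <<'E'
from h import *
for n in("side","top"):
    im=capture(n);b=im[200:330,220:370] if n=="side" else im[180:290,130:290]
    cv2.imwrite(f"pics/{n}1.png",cv2.resize(b,None,fx=5,fy=5,interpolation=cv2.INTER_CUBIC)[:,:,::-1][:600,:800])
E
```

```text
time_s: 3.22
tcp_pos: [0.4666, 0.3917, 0.0456]
ee_rot: [[-0.633, -0.774, 0.006], [-0.774, 0.634, 0.005], [-0.007, -0.002, -1.0]]
wrist_force: [1.0, 0.3, 0.7]
gripper_width: 0.997
```

View pics/side1.png

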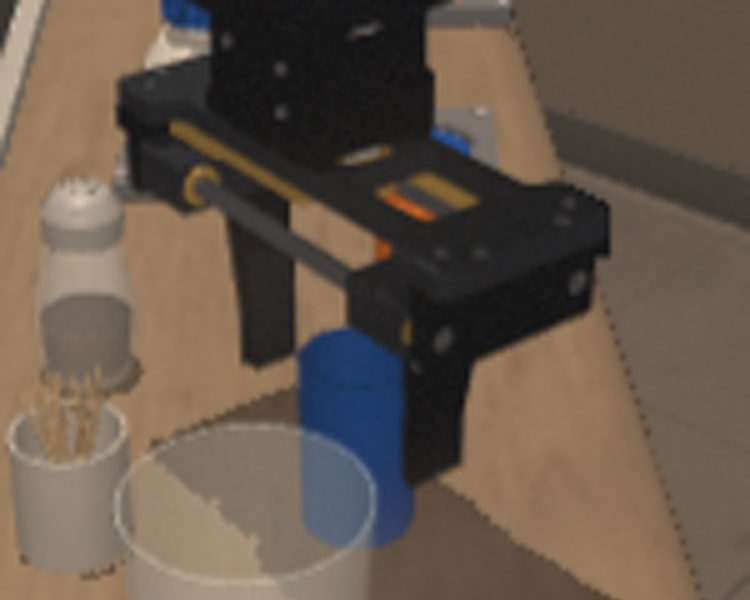

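View pics/top1.png

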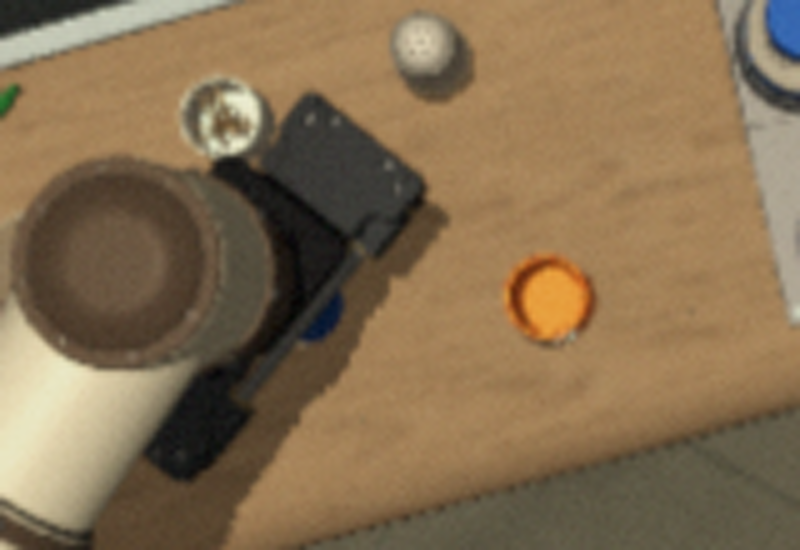

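```bash
python3 -m inch '[{"jaw":0,"x":-0.03,"y":0,"z":-0.1,"ax":0,"ay":0,"az":0},{"jaw":60,"x":0,"y":0,"z":0,"ax":0,"ay":0,"az":0},{"jaw":120,"x":0,"y":0,"z":0,"ax":0,"ay":0,"az":0},{"jaw":255,"x":0,"y":0,"z":0,"ax":0,"ay":0,"az":0},{"jaw":255,"x":0,"y":0,"z":0,"ax":0,"ay":0,"az":0},{"jaw":255,"x":0,"y":0,"z":0,"ax":0,"ay":0,"az":0},{"jaw":255,"x":0,"y":0,"z":0,"ax":0,"ay":0,"az":0}]'
```

```text
time_s: 4.2
tcp_pos: [0.4667, 0.3944, 0.0443]
ee_rot: [[-0.633, -0.774, 0.012], [-0.774, 0.633, 0.012], [-0.017, -0.002, -1.0]]
wrist_force: [0.1, -0.5, 0.5]
gripper_width: 0.495
```

```bash
python3 -m inch '[{"jaw":255,"x":0,"y":0,"z":0.3,"ax":0,"ay":0,"az":0},{"jaw":255,"x":0,"y":0,"z":0.5,"ax":0,"ay":0,"az":0},{"jaw":255,"x":0,"y":0,"z":0.6,"ax":0,"ay":0,"az":0},{"jaw":255,"x":0,"y":0,"z":0.6,"ax":0,"ay":0,"az":0},{"jaw":255,"x":0,"y":0,"z":0,"ax":0,"ay":0,"az":0}]'
```

```text
time_s: 4.82
tcp_pos: [0.4657, 0.393, 0.1661]
ee_rot: [[-0.633, -0.774, 0.009], [-0.774, 0.633, 0.009], [-0.013, -0.002, -1.0]]
wrist_force: [0.1, -0.2, -0.8]
gripper_width: 0.491
```

```bash
python3 -m inch '[{"jaw":255,"x":0.1,"y":-0.8,"z":0,"ax":0,"ay":0,"az":-0.7},{"jaw":255,"x":0.1,"y":-0.9,"z":0,"ax":0,"ay":0,"az":-0.7},{"jaw":255,"x":0.1,"y":-0.9,"z":0,"ax":0,"ay":0,"az":-0.7},{"jaw":255,"x":0.1,"y":-0.9,"z":0,"ax":0,"ay":0,"az":-0.7},{"jaw":255,"x":0.1,"y":-0.8,"z":-0.2,"ax":0,"ay":0,"az":-0.7},{"jaw":255,"x":0,"y":-0.5,"z":-0.3,"ax":0,"ay":0,"az":0},{"jaw":255,"x":0,"y":-0.2,"z":-0.2,"ax":0,"ay":0,"az":0},{"jaw":255,"x":0,"y":0,"z":0,"ax":0,"ay":0,"az":0}]'
```

```text
time_s: 5.82
tcp_pos: [0.4904, 0.0826, 0.1151]
ee_rot: [[-0.968, -0.251, 0.001], [-0.251, 0.968, -0.002], [-0.0, -0.002, -1.0]]
wrist_force: [0.2, 0.5, 0.4]
gripper_width: 0.499
```

```bash
python3 -m inch '[{"jaw":255,"x":0.1,"y":0.15,"z":-0.2,"ax":0,"ay":0,"az":0},{"jaw":255,"x":0,"y":0,"z":-0.3,"ax":0,"ay":0,"az":0},{"jaw":255,"x":0,"y":0,"z":-0.2,"ax":0,"ay":0,"az":0},{"jaw":255,"x":0,"y":0,"z":0,"ax":0,"ay":0,"az":0}]'; python3 - <<'E'
from h import *
s=sense();print(s['tcp_pos'])
for n in("side","top"):
    im=capture(n);cv2.imwrite(f"pics/{n}2f.png",im[:,:,::-1]);b=im[150:270,220:370] if n=="side" else im[160:270,220:360]
    cv2.imwrite(f"pics/{n}2.png",cv2.resize(b,None,fx=5,fy=5,interpolation=cv2.INTER_CUBIC)[:,:,::-1][:600,:800])
E
```

```text
time_s: 6.32
tcp_pos: [0.4992, 0.0974, 0.0715]
ee_rot: [[-0.967, -0.256, 0.005], [-0.256, 0.967, -0.0], [-0.005, -0.001, -1.0]]
wrist_force: [1.1, -0.2, -0.3]
gripper_width: 0.496
[0.49924349 0.0973996  0.07149402]
```

View pics/side2.png

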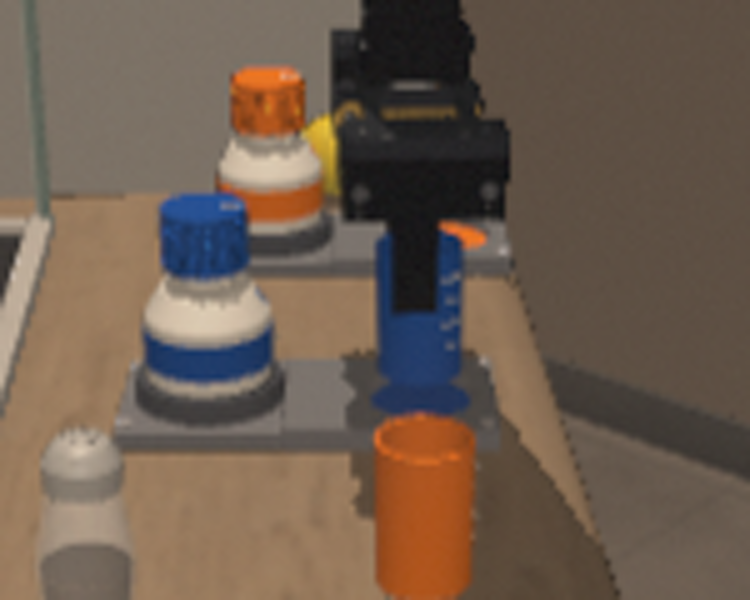

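View pics/top2.png

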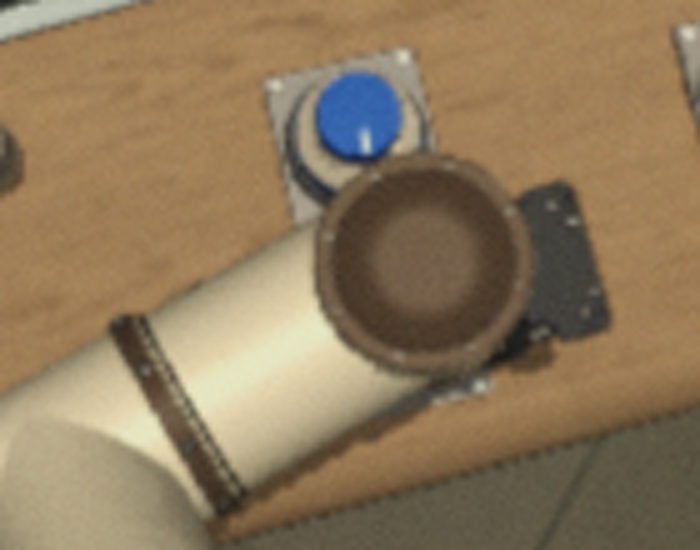

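```bash
python3 - <<'E'
from h import *
np.set_printoptions(precision=4,suppress=True)
z=lambda u,v:((u+.5)/5-.5+220,(v+.5)/5-.5+150)
for v in(383,387):print(onz("side",z(418,v),.0272)-[-.0055,.0213,0])
print("recess c",onz("side",z(421,398),.009), "front rim",onz("side",z(421,416),.012)-[-.007,.027,0])
E
```

```text
[0.4971 0.0931 0.0272]
[0.4962 0.0977 0.0272]
recess c [0.4937 0.0944 0.009 ] front rim [0.4957 0.0939 0.012 ]
```

```bash
python3 -m inch '[{"jaw":255,"x":0,"y":-0.07,"z":0,"ax":0,"ay":0,"az":0},{"jaw":255,"x":0,"y":0,"z":-0.1,"ax":0,"ay":0,"az":0},{"jaw":255,"x":0,"y":0,"z":0,"ax":0,"ay":0,"az":0}]'
```

```text
time_s: 6.8
tcp_pos: [0.5007, 0.0933, 0.0675]
ee_rot: [[-0.967, -0.256, 0.009], [-0.256, 0.967, 0.002], [-0.01, -0.001, -1.0]]
wrist_force: [-0.1, 0.3, 0.4]
gripper_width: 0.496
```

```bash
python3 -m inch '[{"jaw":255,"x":-0.04,"y":0,"z":-0.15,"ax":0,"ay":0.05,"az":0},{"jaw":255,"x":0,"y":0,"z":-0.05,"ax":0,"ay":0,"az":0},{"jaw":255,"x":0,"y":0,"z":0,"ax":0,"ay":0,"az":0}]'
```

```text
time_s: 7.18
tcp_pos: [0.4981, 0.0931, 0.0547]
ee_rot: [[-0.967, -0.256, 0.0], [-0.256, 0.967, 0.002], [-0.001, 0.002, -1.0]]
wrist_force: [-0.7, 0.3, -0.3]
gripper_width: 0.493
```

```bash
python3 -m inch '[{"jaw":255,"x":0,"y":0,"z":-0.06,"ax":0,"ay":0,"az":0},{"jaw":255,"x":0,"y":0,"z":-0.04,"ax":0,"ay":0,"az":0}]'
```

```text
time_s: 7.42
tcp_pos: [0.4991, 0.0935, 0.0509]
ee_rot: [[-0.966, -0.257, 0.002], [-0.257, 0.966, 0.002], [-0.002, 0.001, -1.0]]
wrist_force: [-8.0, 1.8, 25.6]
gripper_width: 0.494
```

```bash
python3 -m inch '[{"jaw":255,"x":0,"y":0,"z":0.02,"ax":0,"ay":0,"az":0},{"jaw":110,"x":0,"y":0,"z":0,"ax":0,"ay":0,"az":0},{"jaw":60,"x":0,"y":0,"z":0,"ax":0,"ay":0,"az":0},{"jaw":0,"x":0,"y":0,"z":0,"ax":0,"ay":0,"az":0},{"jaw":0,"x":0,"y":0,"z":0,"ax":0,"ay":0,"az":0},{"jaw":0,"x":0,"y":0,"z":0.1,"ax":0,"ay":0,"az":0}]'; python3 - <<'E'
from h import *
for n in("side",):
    im=capture(n);b=im[150:270,220:370]
    cv2.imwrite(f"pics/{n}3.png",cv2.resize(b,None,fx=5,fy=5,interpolation=cv2.INTER_CUBIC)[:,:,::-1][:600,:800])
E
```

```text
time_s: 8.18
tcp_pos: [0.4989, 0.0935, 0.0579]
ee_rot: [[-0.966, -0.257, 0.001], [-0.257, 0.966, 0.001], [-0.002, 0.001, -1.0]]
wrist_force: [0.3, 0.1, 0.4]
gripper_width: 0.931
```

View pics/side3.png

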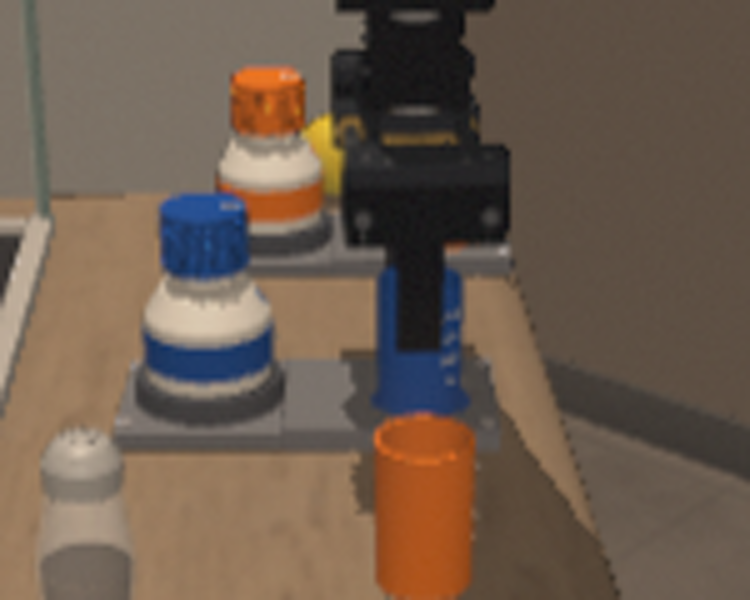

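The side view shows the blue cup upright at columns 377–463 (zoomed), with the recess rim visible on both sides. It is seated. Next I retreat upward and look from the top.

```bash
python3 -m inch '[{"jaw":0,"x":0,"y":0,"z":0.4,"ax":0,"ay":0,"az":0},{"jaw":0,"x":0,"y":0,"z":0.7,"ax":0,"ay":0,"az":0},{"jaw":0,"x":0,"y":0,"z":0.7,"ax":0,"ay":0,"az":0},{"jaw":0,"x":0.3,"y":0,"z":0.4,"ax":0,"ay":0,"az":-0.7},{"jaw":0,"x":0.5,"y":0.1,"z":0,"ax":0,"ay":0,"az":-0.7},{"jaw":0,"x":0.5,"y":0.1,"z":0,"ax":0,"ay":0,"az":-0.7},{"jaw":0,"x":0.3,"y":0.1,"z":0,"ax":0,"ay":0,"az":-0.7},{"jaw":0,"x":0,"y":0,"z":0,"ax":0,"ay":0,"az":-0.7},{"jaw":0,"x":0,"y":0,"z":0,"ax":0,"ay":0,"az":-0.7},{"jaw":0,"x":0,"y":0,"z":0,"ax":0,"ay":0,"az":0}]'; python3 - <<'E'
from h import *
s=sense();print(s['joints'])
for n in("side","top"):
    im=capture(n);cv2.imwrite(f"pics/{n}4.png",cv2.resize(im[100:280,200:400],None,fx=3.3,fy=3.3,interpolation=cv2.INTER_CUBIC)[:,:,::-1][:600,:800])
E
```

```text
time_s: 9.48
tcp_pos: [0.5983, 0.1118, 0.1991]
ee_rot: [[-0.88, 0.475, 0.009], [0.475, 0.88, 0.001], [-0.008, 0.005, -1.0]]
wrist_force: [0.1, 0.2, -0.8]
gripper_width: 1.001
[  25.91060696   21.14722399   -4.48638613    0.21501091  -63.86773683
 -144.37875719]
```

View pics/top4.png

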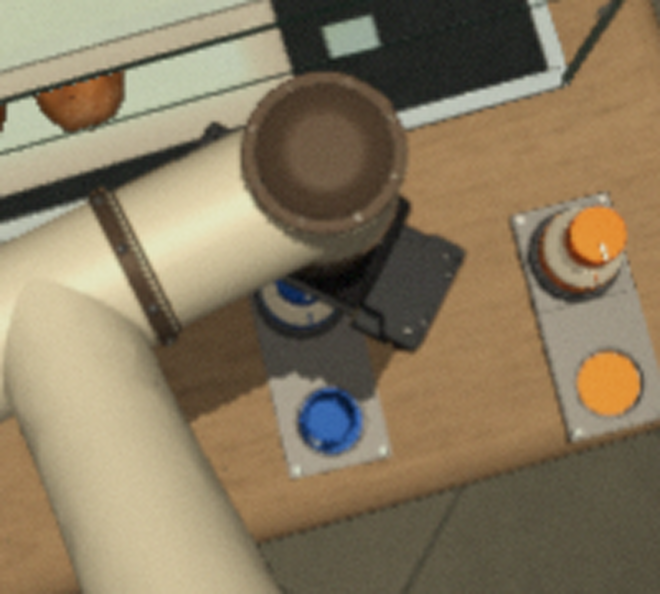

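View pics/side4.png

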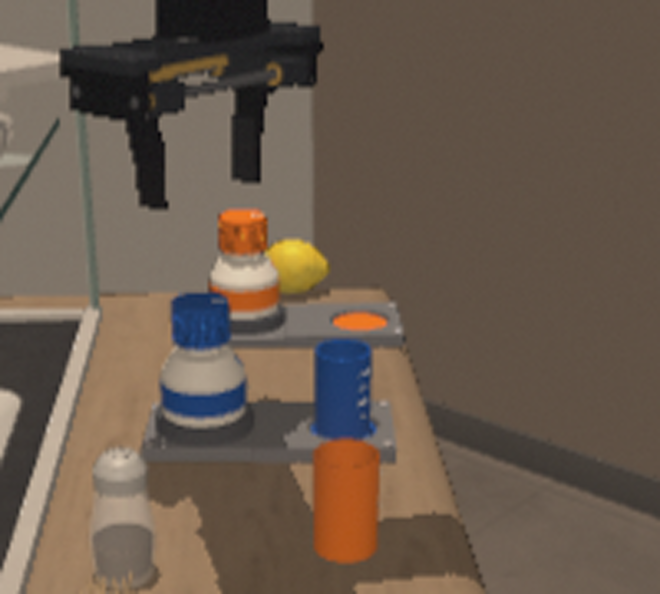

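The top view shows the cup inside the recess ring at (330,420) zoomed. The side view shows it upright there, and the orange items are untouched. Next I descend on the cap.

```bash
python3 -m inch '[{"jaw":0,"x":0.09,"y":0.05,"z":-0.3,"ax":0,"ay":0.05,"az":0},{"jaw":0,"x":0,"y":0,"z":-0.5,"ax":0,"ay":0,"az":0},{"jaw":0,"x":0,"y":0,"z":-0.5,"ax":0,"ay":0,"az":0},{"jaw":0,"x":0,"y":0,"z":-0.2,"ax":0,"ay":0,"az":0},{"jaw":0,"x":0,"y":0,"z":0,"ax":0,"ay":0,"az":0}]'
```

```text
time_s: 10.2
tcp_pos: [0.6038, 0.1151, 0.1034]
ee_rot: [[-0.882, 0.471, -0.002], [0.471, 0.882, 0.001], [0.002, -0.0, -1.0]]
wrist_force: [1.1, 0.7, 0.5]
gripper_width: 1.0
```

```bash
python3 -m inch '[{"jaw":0,"x":0,"y":0,"z":-0.25,"ax":0,"ay":0,"az":0},{"jaw":60,"x":0,"y":0,"z":0,"ax":0,"ay":0,"az":0}]'; python3 - <<'E'
from h import *
for n in("side",):
    im=capture(n);b=im[150:250,190:340]
    cv2.imwrite(f"pics/{n}5.png",cv2.resize(b,None,fx=5,fy=5,interpolation=cv2.INTER_CUBIC)[:,:,::-1][:600,:800])
E
```

```text
time_s: 10.45
tcp_pos: [0.6047, 0.1155, 0.0887]
ee_rot: [[-0.882, 0.471, 0.0], [0.471, 0.882, 0.002], [0.0, 0.002, -1.0]]
wrist_force: [-0.4, 0.6, 0.5]
gripper_width: 0.955
```

View pics/side5.png

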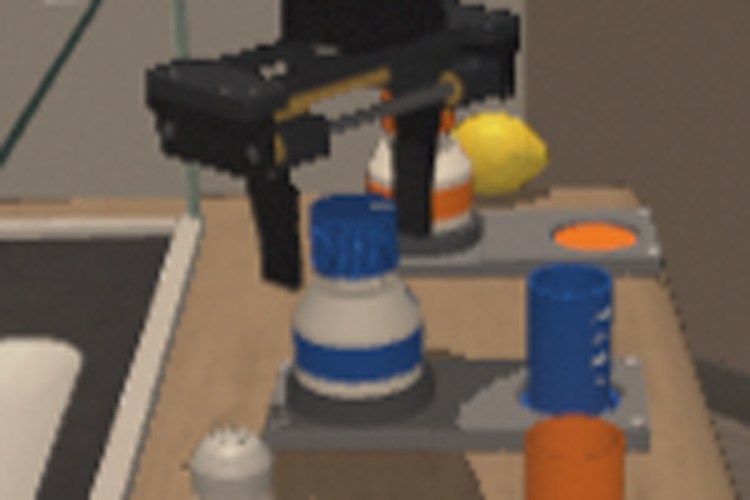

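The fingers straddle the cap at zoomed (355,238), with the tips at about the cap's lower edge. I'll close the gripper.

```bash
python3 -m inch '[{"jaw":120,"x":0,"y":0,"z":0,"ax":0,"ay":0,"az":0},{"jaw":255,"x":0,"y":0,"z":0,"ax":0,"ay":0,"az":0},{"jaw":255,"x":0,"y":0,"z":0,"ax":0,"ay":0,"az":0},{"jaw":255,"x":0,"y":0,"z":0,"ax":0,"ay":0,"az":0},{"jaw":255,"x":0,"y":0,"z":0,"ax":0,"ay":0,"az":0},{"jaw":255,"x":0,"y":0,"z":0,"ax":0,"ay":0,"az":0}]'
```

```text
time_s: 11.25
tcp_pos: [0.6054, 0.1146, 0.0915]
ee_rot: [[-0.883, 0.47, 0.003], [0.47, 0.883, 0.001], [-0.002, 0.003, -1.0]]
wrist_force: [-0.8, -0.5, -0.7]
gripper_width: 0.503
```

```bash
python3 -m inch '[{"jaw":255,"x":0,"y":0,"z":-0.1,"ax":0,"ay":0,"az":0},{"jaw":255,"x":0,"y":0,"z":-0.02,"ax":0,"ay":0,"az":0}]'
```

```text
time_s: 11.5
tcp_pos: [0.6055, 0.1146, 0.0865]
ee_rot: [[-0.883, 0.469, 0.004], [0.469, 0.883, 0.0], [-0.003, 0.002, -1.0]]
wrist_force: [-3.7, -1.5, 6.7]
gripper_width: 0.5
```

```bash
python3 -m inch '[{"jaw":255,"x":0,"y":0,"z":-0.05,"ax":0,"ay":0,"az":0}]'
```

```text
time_s: 11.62
tcp_pos: [0.6056, 0.1146, 0.0851]
ee_rot: [[-0.883, 0.469, 0.005], [0.469, 0.883, 0.0], [-0.004, 0.002, -1.0]]
wrist_force: [-4.7, -0.7, 9.7]
gripper_width: 0.499
```

```bash
python3 -m inch '[{"jaw":255,"x":0,"y":0,"z":-0.01,"ax":0,"ay":0,"az":0.6},{"jaw":255,"x":0,"y":0,"z":-0.01,"ax":0,"ay":0,"az":0.6}]'
```

```text
time_s: 11.88
tcp_pos: [0.6063, 0.1154, 0.0869]
ee_rot: [[-0.963, 0.268, 0.007], [0.268, 0.963, 0.002], [-0.006, 0.004, -1.0]]
wrist_force: [-3.6, -0.4, 6.6]
gripper_width: 0.5
```

```bash
python3 -m inch '[{"jaw":255,"x":-0.01,"y":-0.01,"z":-0.06,"ax":0,"ay":0,"az":0},{"jaw":255,"x":0,"y":0,"z":-0.04,"ax":0,"ay":0.03,"az":0.5}]'
```

```text
time_s: 12.12
tcp_pos: [0.6064, 0.1157, 0.0849]
ee_rot: [[-0.984, 0.178, 0.005], [0.179, 0.984, 0.003], [-0.004, 0.004, -1.0]]
wrist_force: [-5.5, -0.7, 8.5]
gripper_width: 0.496
```

```bash
python3 -m inch '[{"jaw":255,"x":-0.01,"y":-0.01,"z":-0.04,"ax":0,"ay":0.02,"az":0.5},{"jaw":255,"x":0,"y":0,"z":-0.04,"ax":0,"ay":0.02,"az":0.5}]'; python3 - <<'E'
from h import *
n="side"
im=capture(n);b=im[150:250,190:340]
cv2.imwrite(f"pics/{n}6.png",cv2.resize(b,None,fx=5,fy=5,interpolation=cv2.INTER_CUBIC)[:,:,::-1])
E
```

```text
time_s: 12.38
tcp_pos: [0.6066, 0.1162, 0.0841]
ee_rot: [[-1.0, -0.002, -0.0], [-0.002, 1.0, 0.005], [0.0, 0.005, -1.0]]
wrist_force: [-5.1, -0.5, 9.9]
gripper_width: 0.5
```

View pics/side6.png

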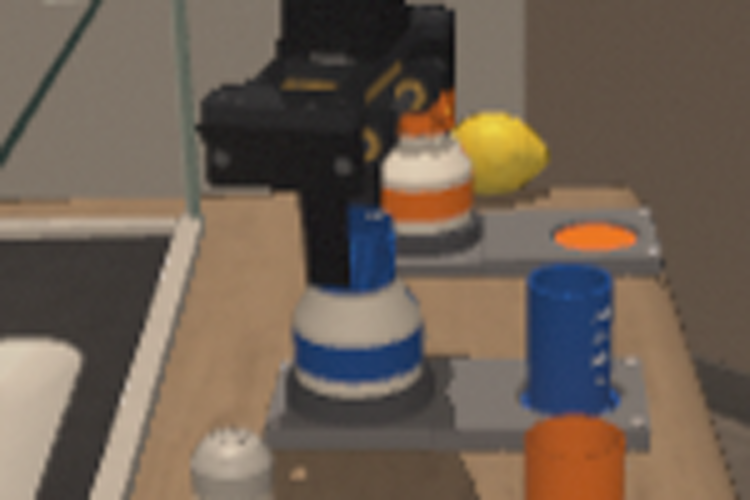

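```bash
python3 -m inch '[{"jaw":255,"x":-0.01,"y":-0.01,"z":-0.03,"ax":0.02,"ay":0,"az":0.5},{"jaw":255,"x":-0.01,"y":-0.01,"z":-0.03,"ax":0.02,"ay":0,"az":0.5},{"jaw":255,"x":-0.01,"y":-0.01,"z":-0.03,"ax":0,"ay":0,"az":0.5},{"jaw":255,"x":-0.01,"y":0,"z":-0.03,"ax":0,"ay":0,"az":0.5}]'
```

```text
time_s: 12.92
tcp_pos: [0.6066, 0.1172, 0.0848]
ee_rot: [[-0.933, -0.359, 0.004], [-0.359, 0.933, 0.016], [-0.01, 0.013, -1.0]]
wrist_force: [-3.9, -0.7, 7.9]
gripper_width: 0.495
```

```bash
python3 -m inch '[{"jaw":255,"x":-0.01,"y":-0.02,"z":-0.05,"ax":-0.05,"ay":0,"az":0.5},{"jaw":255,"x":-0.01,"y":-0.02,"z":-0.04,"ax":-0.04,"ay":0,"az":0.5},{"jaw":255,"x":-0.01,"y":-0.01,"z":-0.03,"ax":-0.03,"ay":0,"az":0.5}]'
```

```text
time_s: 13.3
tcp_pos: [0.6065, 0.1174, 0.0839]
ee_rot: [[-0.802, -0.597, 0.01], [-0.597, 0.802, 0.0], [-0.008, -0.005, -1.0]]
wrist_force: [-4.0, 0.7, 7.9]
gripper_width: 0.495
```

```bash
python3 -m inch '[{"jaw":255,"x":-0.01,"y":-0.01,"z":-0.03,"ax":0,"ay":0.04,"az":0.5},{"jaw":255,"x":0,"y":0,"z":-0.03,"ax":0,"ay":0,"az":0.6},{"jaw":255,"x":0,"y":0,"z":0,"ax":0,"ay":0,"az":0}]'; python3 - <<'E'
from h import *
n="side"
im=capture(n);b=im[150:250,190:340]
cv2.imwrite(f"pics/{n}7.png",cv2.resize(b,None,fx=5,fy=5,interpolation=cv2.INTER_CUBIC)[:,:,::-1])
E
```

```text
time_s: 13.68
tcp_pos: [0.6058, 0.1183, 0.0852]
ee_rot: [[-0.668, -0.745, 0.004], [-0.745, 0.668, 0.002], [-0.005, -0.002, -1.0]]
wrist_force: [-2.4, -3.4, 4.0]
gripper_width: 0.498
```

View pics/side7.png

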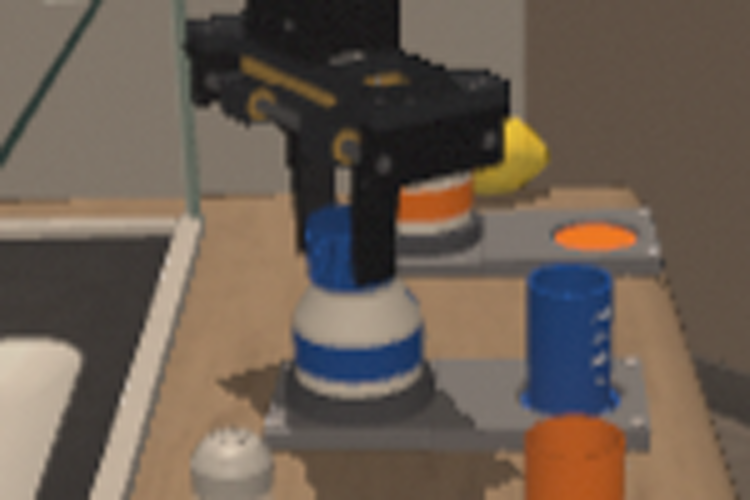

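The gripper still holds the cap and has turned 76°. I'll test it with a gentle lift.

```bash
python3 -m inch '[{"jaw":255,"x":0,"y":0,"z":0.1,"ax":0,"ay":0,"az":0},{"jaw":255,"x":0,"y":0,"z":0.1,"ax":0,"ay":0,"az":0}]'
```

```text
time_s: 13.98
tcp_pos: [0.6056, 0.1185, 0.0977]
ee_rot: [[-0.668, -0.744, 0.004], [-0.744, 0.668, 0.003], [-0.005, -0.001, -1.0]]
wrist_force: [-0.4, -0.9, -1.0]
gripper_width: 0.496
```

```bash
python3 -m inch '[{"jaw":255,"x":0,"y":0,"z":0.3,"ax":0,"ay":0,"az":0},{"jaw":255,"x":0,"y":0,"z":0.4,"ax":0,"ay":0,"az":0},{"jaw":255,"x":0,"y":0,"z":0.3,"ax":0,"ay":0,"az":0},{"jaw":255,"x":0,"y":0,"z":0.1,"ax":0,"ay":0,"az":0},{"jaw":255,"x":0,"y":0,"z":0,"ax":0,"ay":0,"az":0}]'; python3 - <<'E'
from h import *
n="side"
im=capture(n);cv2.imwrite("pics/side8f.png",im[:,:,::-1]);b=im[130:250,190:340]
cv2.imwrite(f"pics/{n}8.png",cv2.resize(b,None,fx=5,fy=5,interpolation=cv2.INTER_CUBIC)[:,:,::-1])
E
```

```text
time_s: 14.6
tcp_pos: [0.6074, 0.121, 0.1652]
ee_rot: [[-0.668, -0.744, 0.009], [-0.744, 0.668, 0.007], [-0.011, -0.002, -1.0]]
wrist_force: [0.3, 0.2, -0.9]
gripper_width: 0.499
```

View pics/side8.png

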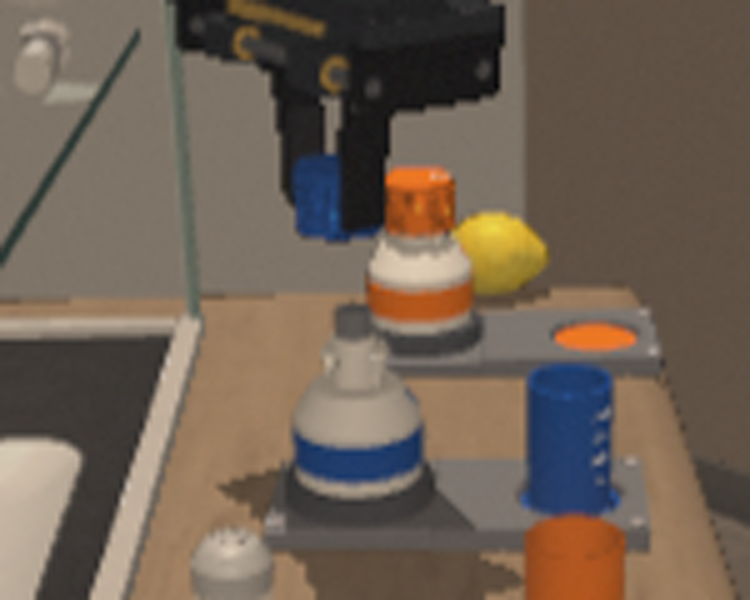

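```bash
python3 - <<'E'
from h import *
z=lambda p:(p+.5)*5-.5-np.array([190,130])*5
for h in(.020,.084,.158,.164,.190):print(h,z(proj("side",[.604,.1148,h])))
for dx,dy in((.01,0),(0,.01)):print(z(proj("side",[.604+dx,.1148+dy,.158])))
im=cv2.imread("pics/side8f.png")[:,:,::-1].copy()
m,b=blobs(im,"blue")
for q in b:
  if q[1][4]>30 and q[1][0]>200:print(q)
E
```

```text
0.02 [[355.80305687 476.90170368]]
0.084 [[351.01424092 363.1348689 ]]
0.158 [[345.14531018 223.92140912]]
0.164 [[344.65282349 212.25007124]]
0.19 [[342.48847332 160.97707932]]
[[325.77902974 222.77369731]]
[[339.20794938 230.08099225]]
((np.float64(253.9), np.float64(169.2)), [249, 161, 17, 17, 151])
((np.float64(303.2), np.float64(217.4)), [294, 203, 20, 29, 439])
((np.float64(261.4), np.float64(221.6)), [250, 217, 24, 9, 140])
```

```bash
python3 -m inch '[{"jaw":255,"x":-0.06,"y":-0.04,"z":0.1,"ax":-0.04,"ay":0.05,"az":0},{"jaw":255,"x":0,"y":0,"z":0,"ax":0,"ay":0,"az":0},{"jaw":255,"x":0,"y":0,"z":0,"ax":0,"ay":0,"az":0}]'; python3 - <<'E'
from h import *
for n in("side","top"):
    im=capture(n);cv2.imwrite(f"pics/{n}9.png",cv2.resize(im[130:250,190:340] if n=="side" else im[140:290,160:420],None,fx=5 if n=="side" else 3,fy=5 if n=="side" else 3,interpolation=cv2.INTER_CUBIC)[:,:,::-1])
E
```

```text
time_s: 15.02
tcp_pos: [0.6025, 0.1182, 0.1693]
ee_rot: [[-0.668, -0.744, -0.004], [-0.744, 0.668, -0.002], [0.004, 0.002, -1.0]]
wrist_force: [0.6, -0.5, -0.4]
gripper_width: 0.497
```

View pics/side9.png

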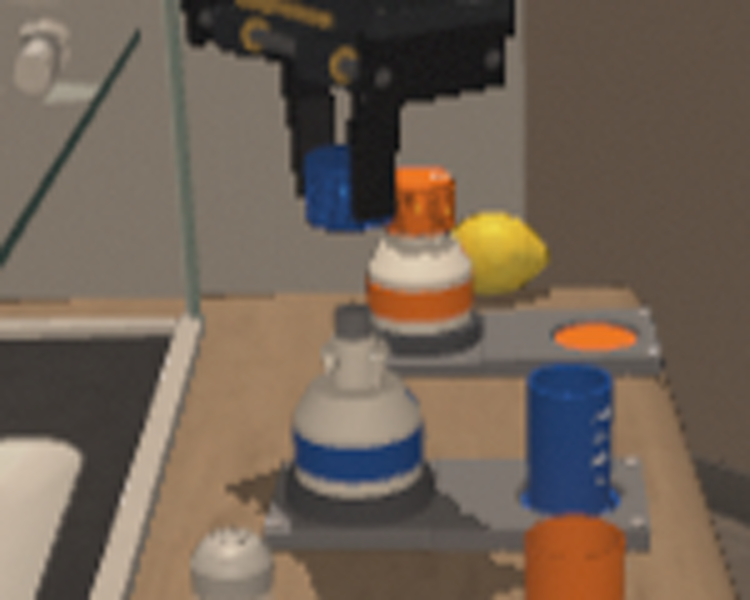

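View pics/top9.png

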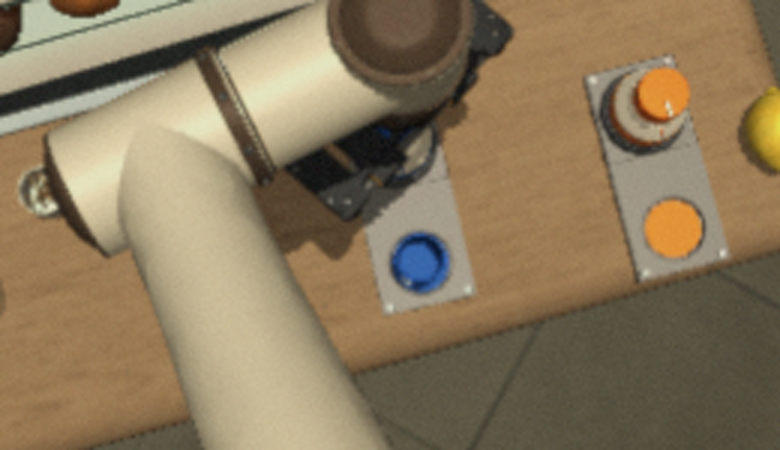

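The cap spans columns 305–392 in the side zoom, so its centre is about 348 against an expected axis of about 347. It is upright. In the top view the cup sits inside the recess and everything else visible is unmoved. I'm handing in.

```bash
python3 - <<'E'
from station import *
s=sense();print(s['tcp_pos'],s['wrist_force'],s['gripper_width'],abs(s['joint_velocities']).max())
print(finish_job())
E
```

```text
[0.60267325 0.11819986 0.16941756] [-0.41174088 -0.1219184  -0.63733871] 0.4993922638275391 0.17838982595229644
the job is handed in; nothing more can be done
None
```

The blue cup is standing in the blue tray's recess, and the gripper is holding the opened blue cap above the bottle. I handed the job in at about 15 s of the 51 s allowed.

**Cup:** I set it down until it touched the recess floor (25.6 N at the wrist) and released it. Later pictures from both cameras show it upright inside the recess.

**Cap:** I gripped it, pressed it down about 6–7 mm, turned it 76° counter-clockwise and lifted it with no resistance.
- **Height:** its underside is about 78 mm above the seat, worked out from the arm's position.
- **Position:** it is upright (tilt about 0.3°). In the side view it is within about 1 mm of the bottle's axis, but it could be a few mm off in the direction the camera looks along.
- **Grip:** the jaw opening, about 43 mm, is steady.

**Disagreements and limits:**
- The two cameras disagreed by 2–4 mm, about the calibration error. I used the top view and corrected with the side view.
- The first cup estimate, from its floor, was about 5 mm off because part of the floor was hidden, so I re-measured from the rim.
- Early in the turn the cap rose by about 2 mm, and I pressed it back down before going on.
- Some press-force readings were 1–2 N lower than the measured depth implied. A slight slip in the grip is possible, but the pictures show none.

The orange bottle, cap and cup and the lemon look unmoved. I checked the other bystanders only where they came into view and did not measure them again at the end.

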